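Show the next gluing step

ROBOT

A 6-joint arm with a two-finger parallel gripper is mounted at the origin on the work surface. World frame = base frame: x ahead of the robot, y to its left, z up, the work surface at z = 0. Lengths are in m, angles in rad, forces in N, time in s.
With the tool pointing down it reaches from about 0.275 to 0.825 m from the base axis. Payload 4.9 kg.
Tool frame: the origin (TCP) lies midway between the tips of the shut fingers; the grasp point (between the pads) lies 19 mm behind it (bot.grip_depth is the distance from the TCP to the grasp point, in m); z points along the fingers, y is the line along which they close (so a half turn about z gives the same grasp; the last joint's range is limited). The gripper opens to 85 mm and grips with 20 to 120 N. Pads are 22 mm wide; open, the fingers measure 114 mm over their backs; the gripper's body (76 mm by 85 mm) begins 54 mm behind the grasp point. The pads swing forward as they close: fully open they stand 13 mm farther back than shut.
Start: joints at [1.168, 0.326, -0.193, 1.052, 0, 1.437], TCP at [0.146, 0.53, 0.2] pointing down, gripper open.
Joint ranges: [-2.65, 2.65], [-0.97, 1.79], [-1.3, 1.35], [-1.93, 2.1], [-1.47, 1.37], [-3.14, 3.14]. Speed limits (rad/s): [2.57, 2.57, 3.14, 3.14, 3.14, 3.14].

INTERFACE

Orientations are given as a unit quaternion [w, x, y, z].
In Python, from cell import bot gives the robot as it stands. Calls block until the motion is done:
- bot.move_pose(position, orientation): joint-space move of the TCP to a pose.
- bot.move_linear(position, speed=0.15, rotation=None, until_force=None): straight line of the TCP; rotation=None keeps the orientation; speed is the mean speed in m/s. With until_force (N) it stops when the force on the tool has changed by that much, and returns True; else False.
- bot.goto_joints(angles): joint-space move.
- bot.set_gripper(opening, grasp_force=None): opening from 0.0 (shut) to 1.0 (fully open); grasp_force is the grip in N (None keeps the last); returns when the fingers have stopped.
- bot.wait(seconds).
- bot.solve_ik(position, orientation): joint angles nearest the present ones, or None.
- bot.camera(name): name is "scene" or "side" or "wrist"; returns the picture (384x512x3 uint8, red, green, blue); there is no depth.
- bot.calibration(name): a dict with "mtx" (3x3 intrinsics, pixels), "extrinsics" (4x4, takes a point from world to camera coordinates); the wrist camera has in their place "hand_eye" (4x4, takes a point from camera to tool coordinates, whose origin is the TCP and whose axes are the flange's). Camera axes: x right, y down, z forward; pixel columns grow to the right and rows downward; lengths in m; the calibration is good to about 2 mm. The wrist camera is an equidistant fisheye: a pixel r from the principal point sees the ray r / f radians off the axis. A picture is of the moment at which its call begins: read the wrist's pose just before it. calibration takes no time and is no camera call.
A pose or a line that the arm cannot do raises bot.PlanningError and nothing moves.
- bot.close_job(): hands the job in; it is judged then, once.
Trained networks look in the newest picture that a camera, given by its name, has taken for a name from the list of things; names that differ only in an ending like _2 or _b are one class to them, and where a whole thing is asked for, a point or a joint stands for the part that bears it (a point fixed in the world has none). Each returns a list of dicts, best first, with "confidence" (0 to 1); they miss things now and then, are a little off and sometimes report something else, mostly with a low value. They report only what shows in the picture. A call takes as long as a camera call. They do not tell look-alikes from the thing itself.
- bot.search_frame(camera, thing): "bbox" ([left, top, width, height] in pixels, round what is visible of it).
Readings, each from a call of its own:
- bot.read_clock(): time.
- bot.read_joint_positions(): joint angles.
- bot.read_joint_vel(): joint speeds.
- bot.read_joint_efforts(): joint torques, N m.
- bot.read_position(): TCP position.
- bot.read_tool_rot(): TCP orientation.
- bot.read_ft_force(): force on the tool from outside, world axes, zero at the start.
- bot.read_moment(): the same for the moment, N m.
- bot.read_gripper_width(): opening from 0.0 (shut) to 1.0 (fully open).
- bot.read_finger_force(): force on a finger pad.
Only numpy, scipy, OpenCV 4.12 (cv2) and the standard library are available. Lean on these libraries where they do the work, as an engineer would, in place of code of your own. Each camera call takes 0.05 s, during which the arm holds its last target. There are 200 camera calls.

TASK

Show your workmate the next gluing step without touching anything: point with the fingertips from a few centimetres straight above the open end of the shortest loose tube and stay there for two seconds, then point in the same way at the wooden plug on the one base board that has no post yet, again for two seconds. Finish there, still pointing at the plug. Do not point at any other tube or post on the way (pass well above them), and lift or move nothing.

Things in the scene. Friction and masses are not known exactly. Their poses are not given: they have to be found in the camera images.
- short_tube: Open grey plastic tube, 40 mm outside and 33 mm inside diameter, standing loose and upright on the table; the shortest of the three loose tubes, 45 mm tall. Origin: centre of its underside, z up.
- short_tube_mouth (a point): Centre of the open upper end of the short tube, 45 mm above the table; z up.
- middle_tube: Open grey plastic tube, 40 mm outside and 33 mm inside diameter, standing loose and upright on the table; the middle-sized of the three loose tubes, 78 mm tall. Origin: centre of its underside, z up.
- middle_tube_mouth (a point): Centre of the open upper end of the middle tube, 78 mm above the table; z up.
- long_tube: Open grey plastic tube, 40 mm outside and 33 mm inside diameter, standing loose and upright on the table; the longest of the three loose tubes, 115 mm tall. Origin: centre of its underside, z up.
- long_tube_mouth (a point): Centre of the open upper end of the long tube, 115 mm above the table; z up.
- bare_board: Cardboard base board, 130 x 120 x 6 mm, lying fixed on the table, the only one of three that carries no post: at its centre stands just a plain round wooden plug, 34 mm diameter and 16 mm tall, over which a tube is later glued. Origin: centre of its underside, z up.
- bare_board_top (a point): Centre of the top face of the bare board's wooden plug, 22 mm above the table; z up.
- post_board_a: Cardboard base board, 130 x 120 x 6 mm, lying fixed on the table, with a finished grey post (40 mm diameter, same tube stock, black end cap) glued upright at its centre, its top 150 mm above the table. Origin: centre of its underside, z up.
- post_board_a_top (a point): Centre of the top of that board's glued post, 150 mm above the table; z up.
- post_board_b: Cardboard base board, 130 x 120 x 6 mm, lying fixed on the table, with a finished grey post (40 mm diameter, same tube stock, black end cap) glued upright at its centre, its top 150 mm above the table. Origin: centre of its underside, z up.
- post_board_b_top (a point): Centre of the top of that board's glued post, 150 mm above the table; z up.
- glue_bottle: Bystander: white glue bottle, 68 mm diameter, 180 mm tall, standing loose to the robot's right. Origin: centre of its underside.
- glue_gun: Bystander: orange hot-glue gun lying on its side, loose, about 210 mm long over nozzle and glue stick, with a handle 115 mm out towards its own -y; 40 mm high. Origin: under its barrel, at table height.
- bottle_bin: Bystander: yellow open bin with small bottles, 200 x 120 x 60 mm, bottles up to 98 mm above the table, fixed, to the robot's left. Origin: centre of its underside.
- brush: Bystander: hand brush about 200 mm long lying loose on the table to the robot's left, about 20 mm high. Origin: on its underside near the middle of its length.
Things that resemble listed ones, but are neither listed nor needed, are in the scene too. Leave any red look-alike of the middle_tube alone.

How it is judged:
On the way, in this order (a step that is already met when the one before it is completed fails the run):
1. the gripper stays just above the mouth of the shortest tube, without contact, for 1.5 s (horizontal distance between the grasp point and short_tube_mouth below 0.025 m and z of the grasp point in the frame of short_tube_mouth between 0.012 and 0.09 m and contact force between each of the arm, the fingers and anything else below 0.5 N), for 1.5 s.
2. then it stays just above the plug of the bare board, without contact, for 1.5 s (horizontal distance between the grasp point and bare_board_top below 0.025 m and z of the grasp point in the frame of bare_board_top between 0.012 and 0.09 m and contact force between each of the arm, the fingers and anything else below 0.5 N), for 1.5 s.
At the end, for the whole second after the job is handed in: The grasp point is still above the plug of the bare board: within 25 mm sideways of its centre and 12 to 90 mm above its top face. All loose tubes stand upright (within 0.1 rad), and they and the bystanders are within 8 mm of where they started (horizontal distance between the grasp point and bare_board_top below 0.025 m and z of the grasp point in the frame of bare_board_top between 0.012 and 0.09 m and distance of each of short_tube, middle_tube, long_tube, glue_bottle, glue_gun, brush from where it was at the start of the episode below 0.008 m and angle between each of short_tube, middle_tube, long_tube's own z axis and vertical below 0.1 rad); the robot touches nothing.
It fails at once if the robot touches something (more than 1 N) (contact force between any of the arm, the fingers and anything else above 1 N).
It fails at once if a loose thing is lifted, carried or knocked more than 8 mm from its place (distance of any of short_tube, middle_tube, long_tube, glue_bottle, glue_gun, brush from where it was at the start of the episode above 0.008 m).
It fails at once if the gripper points at a wrong tube or post: grasp point within 20 mm sideways of its centre and less than 70 mm above its top ((horizontal distance between the grasp point and middle_tube_mouth below 0.02 m and z of the grasp point in the frame of middle_tube_mouth between 0 and 0.07 m) or (horizontal distance between the grasp point and long_tube_mouth below 0.02 m and z of the grasp point in the frame of long_tube_mouth between 0 and 0.07 m) or (horizontal distance between the grasp point and post_board_a_top below 0.02 m and z of the grasp point in the frame of post_board_a_top between 0 and 0.07 m) or (horizontal distance between the grasp point and post_board_b_top below 0.02 m and z of the grasp point in the frame of post_board_b_top between 0 and 0.07 m)).
It also fails if it takes over 45 s, if anything falls off the work surface, if the arm or the gripper's body presses on something with over 40 N, if the wrist force passes 120 N, or if a joint passes its speed limit or range.

## Working session

There is one attempt and no reset: what is moved stays moved. The work goes in short steps, each a Python script; the robot and the scene stay as the last script left them, time stands still between calls to the robot, and variables do not carry over. Pictures are saved under pics/ and viewed, at most 10 in all, crops included, and the job is handed in when it is done.

```bash
mkdir -p pics
python3 - <<'E'
from cell import bot
import cv2,numpy as np
for c in ["scene","side"]:
    im=bot.camera(c); cv2.imwrite(f"pics/{c}0.png",cv2.cvtColor(im,cv2.COLOR_RGB2BGR))
    k=bot.calibration(c); print(c,k["mtx"].tolist(),np.round(k["extrinsics"],3).tolist())
    for t in ["short_tube","middle_tube","long_tube","bare_board","post_board_a","short_tube_mouth","bare_board_top"]:
        print(t,[(np.round(d["bbox"]).tolist(),round(d["confidence"],2)) for d in bot.search_frame(c,t)])
print(bot.read_clock(),bot.read_tool_rot())
E
```

```text
scene [[402.0252833232185, 0.0, 266.38404775190645], [0.0, 402.0252833232185, 191.4019802740117], [0.0, 0.0, 1.0]] [[-0.374, 0.927, -0.013, 0.169], [0.519, 0.197, -0.832, -0.203], [-0.769, -0.318, -0.555, 1.738], [0.0, 0.0, 0.0, 1.0]]
short_tube [([315.0, 234.0, 12.0, 22.0], 0.82)]
middle_tube [([250.0, 174.0, 7.0, 23.0], 0.82), ([268.0, 191.0, 9.0, 24.0], 0.81), ([269.0, 178.0, 12.0, 23.0], 0.49)]
long_tube [([240.0, 195.0, 15.0, 36.0], 0.63)]
bare_board [([189.0, 173.0, 44.0, 31.0], 0.68), ([313.0, 237.0, 12.0, 20.0], 0.19)]
post_board_a [([158.0, 174.0, 53.0, 58.0], 0.83), ([313.0, 170.0, 38.0, 54.0], 0.79)]
short_tube_mouth [([312.0, 236.0, 16.0, 15.0], 0.52)]
bare_board_top [([188.0, 173.0, 44.0, 27.0], 0.78), ([153.0, 158.0, 35.0, 27.0], 0.55)]
side [[384.6170788398311, 0.0, 261.45091979981413], [0.0, 384.6170788398311, 195.4943122225243], [0.0, 0.0, 1.0]] [[0.943, -0.333, -0.014, -0.503], [-0.222, -0.599, -0.769, 0.235], [0.248, 0.728, -0.639, 0.954], [0.0, 0.0, 0.0, 1.0]]
short_tube [([260.0, 169.0, 14.0, 20.0], 0.68)]
middle_tube [([246.0, 204.0, 18.0, 27.0], 0.86), ([226.0, 236.0, 17.0, 29.0], 0.7), ([219.0, 215.0, 11.0, 30.0], 0.69)]
long_tube [([283.0, 192.0, 13.0, 42.0], 0.68), ([218.0, 216.0, 12.0, 27.0], 0.53), ([260.0, 170.0, 15.0, 19.0], 0.18)]
bare_board [([229.0, 288.0, 57.0, 49.0], 0.66)]
post_board_a [([182.0, 154.0, 55.0, 62.0], 0.69), ([287.0, 248.0, 73.0, 72.0], 0.59), ([220.0, 123.0, 56.0, 41.0], 0.2)]
short_tube_mouth [([287.0, 248.0, 73.0, 74.0], 0.7), ([260.0, 168.0, 11.0, 19.0], 0.69)]
bare_board_top [([227.0, 288.0, 59.0, 53.0], 0.69), ([241.0, 354.0, 80.0, 27.0], 0.47)]
0.8 [-1.70390783e-05  1.34022101e-01  9.90978343e-01 -2.92691123e-06]
```

View pics/scene0.png

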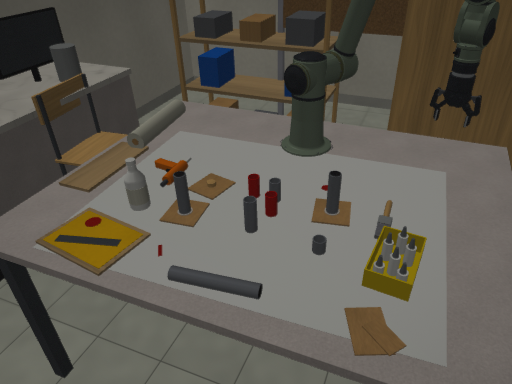

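View pics/side0.png

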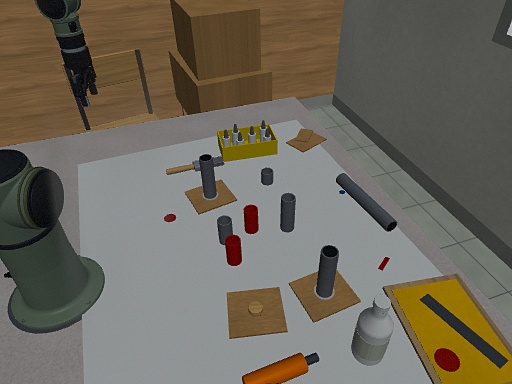

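Both views agree. The short tube is at about (319,244) in the scene view and (267,177) in the side view. The bare board's plug is at about (211,183) and (256,308). I'll magnify both to get exact pixels.

```bash
python3 - <<'E'
import cv2,numpy as np
a=cv2.imread("pics/scene0.png");b=cv2.imread("pics/side0.png")
def c(im,u,v): return cv2.resize(im[v-20:v+20,u-25:u+25],None,fx=8,fy=7.5,interpolation=cv2.INTER_NEAREST)
o=np.vstack([np.hstack([c(a,319,244),c(b,267,177)]),np.hstack([c(a,211,183),c(b,256,308)])])
cv2.imwrite("pics/z.png",np.clip(o*1.5,0,255).astype(np.uint8))
E
cat > h.py <<'E'
import numpy as np
from cell import bot
def ray(c,u,v,z):
    k=bot.calibration(c);E=np.array(k["extrinsics"]);R,t=E[:3,:3],E[:3,3]
    d=R.T@np.linalg.solve(k["mtx"],[u,v,1]);o=-R.T@t
    return (o+d*(z-o[2])/d[2])[:2]
E
python3 - <<'E'
from h import *
for n,c,u,v,z in [("short","scene",319,240,.045),("short","side",267,171,.045),("plug","scene",211,182,.022),("plug","side",256,306,.022),
 ("mid","scene",275,183,.078),("mid","side",225,220,.078),("long","scene",250,200,.115),("long","side",288,197,.115),("pA","scene",334,174,.15),("pA","side",207,157,.15),("pB","scene",181,175,.15),("pB","side",329,251,.15),("red","scene",254,178,.078),("red2","scene",271,196,.078),("bottle","scene",131,162,.18),("bottle","side",382,303,.18)]:
    print(n,c,ray(c,u,v,z).round(4))
E
```

```text
short scene [0.6399 0.2378]
short side [0.6352 0.2323]
plug scene [ 0.4441 -0.219 ]
plug side [ 0.4414 -0.2241]
mid scene [0.4505 0.0313]
mid side [0.4386 0.0206]
long scene [0.6186 0.0162]
long side [0.6149 0.0101]
pA scene [0.443  0.2237]
pA side [0.4448 0.2242]
pB scene [ 0.6163 -0.2181]
pB side [ 0.6115 -0.2296]
red scene [ 0.4462 -0.0468]
red2 scene [0.5266 0.0468]
bottle scene [ 0.6455 -0.3777]
bottle side [ 0.6288 -0.3999]
```

View pics/z.png

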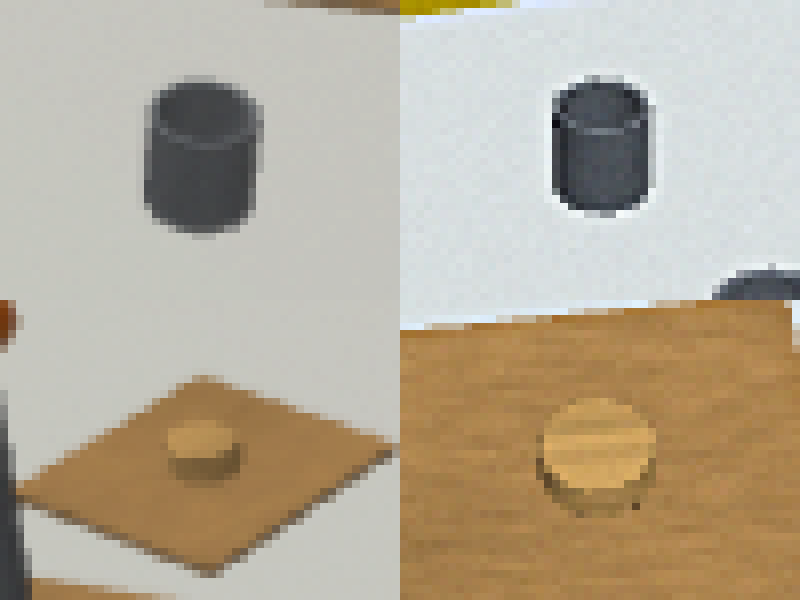

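Measured and consistent to about 6 mm: short mouth ≈ (0.636, 0.236), plug ≈ (0.442, −0.221). Next I'll rise, shut the fingers, go above the tube and check with the wrist camera.

```bash
cat >> h.py <<'E'
import cv2
from scipy.spatial.transform import Rotation as Ro
def wpix(p):
    k=bot.calibration("wrist");H=np.array(k["hand_eye"]);M=np.array(k["mtx"])
    R=Ro.from_quat(np.roll(bot.read_tool_rot(),-1)).as_matrix()
    c=np.linalg.inv(H)@np.r_[R.T@(np.array(p)-bot.read_position()),1]
    th=np.arctan2(np.hypot(c[0],c[1]),c[2]);d=c[:2]/np.hypot(c[0],c[1])
    return M[:2,2]+M[0,0]*th*d
def look(name,p,thing):
    q=wpix(p);im=cv2.cvtColor(bot.camera("wrist"),cv2.COLOR_RGB2BGR)
    cv2.drawMarker(im,tuple(int(round(x)) for x in q),(0,255,0),0,10,1)
    cv2.imwrite(f"pics/{name}.png",im)
    print(q.round(1),[(np.round(d["bbox"]).tolist(),round(d["confidence"],2)) for d in bot.search_frame("wrist",thing)])
S=[.636,.236,.045];P=[.442,-.221,.022]
E
python3 - <<'E'
from h import *
p=bot.read_position()
bot.move_linear([p[0],p[1],.3]); bot.set_gripper(0.0)
bot.move_linear([S[0],S[1],.3],speed=.2)
look("w1",S,"short_tube"); print(bot.read_clock(),bot.read_position(),bot.read_joint_positions())
E
```

```text
[254.6 152.3] [([242.0, 135.0, 24.0, 30.0], 0.59)]
5.4917 [0.63570998 0.23635785 0.3001917 ] [2.47202632e-01 5.53336584e-01 4.12695441e-01 1.43002434e+00
 5.73314398e-05 5.15408018e-01]
```

View pics/w1.png

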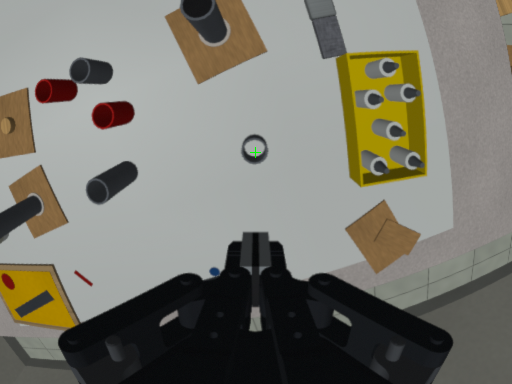

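The wrist view shows the short tube's mouth at (255,149), against a predicted (255,152). That is about 4 mm off, and the way down is clear. I'll shift slightly, descend, point, then go over to the plug and look.

Run:
```python
from h import *
x,y=.633,.236
bot.move_linear([x,y,.081],speed=.12); print(bot.read_position(),bot.read_ft_force())
bot.wait(2.2)
bot.move_linear([x,y,.3],speed=.15)
bot.move_linear([P[0],P[1],.3],speed=.2)
look("w2",P,"bare_board_top"); print(bot.read_clock(),bot.read_position())
```

```text
[0.63353707 0.23614325 0.08176828] [-0.00116728  0.46749415  0.18306121]
[254.5 149.4] [([214.0, 106.0, 78.0, 82.0], 0.86)]
14.0 [ 0.44219725 -0.22057927  0.29998346]
```

View pics/w2.png

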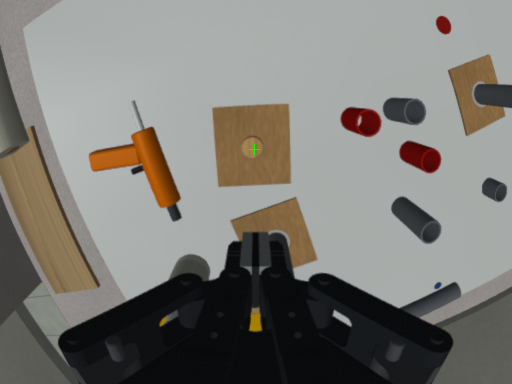

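The plug is at (252,148), against a predicted (254.5,149.4). That is about 3 mm off, and the surroundings are clear for the descent.

Run:
```python
from h import *
bot.move_linear([.440,-.224,.058],speed=.12); bot.wait(2.3)
print(bot.read_position(),bot.read_ft_force(),bot.read_clock())
print(bot.close_job())
```

```text
[ 0.44001556 -0.2240016   0.05800558] [ 0.3803224  -0.23023639  0.03501312] 18.4667
the job is handed in; nothing more can be done
None
```

I pointed at the short tube's open end for 2.2 s and then at the bare board's plug for 2.3 s. The job is handed in at about 18.5 s with the arm still over the plug; force readings during both holds showed no contact, but no verdict was returned.

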